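# Hold the keyed loopback plug home in the tester

## Task

Get the tester ready for its self-test: take the middle-sized of the three round plugs standing on the mat, set its nose in the tester's tall round socket, turn it until the key drops into the keyway and push it fully home, until its ring sits flush on the socket rim. It has no coupling nut and the sprung contacts push it out again, so finish while still gripping it and pressing it home; leave everything else on the bench where it is.

Things in the scene. Friction and masses are not known exactly. Their poses are not given: they have to be found in the camera images.
- plug_grip (a point): Centre of the grip of the loopback plug to fit: round, metal, 80 mm tall, 0.15 to 0.27 kg, loose, standing upright nose down on the bench mat, turned any way; the three plugs change places. The grip is a grooved cylinder 38 mm in diameter and 46 mm long, this point half-way up it on the axis, 53 mm above the nose end; a 4 mm end cap tops it. z up the axis, x towards the key.
- plug_shoulder (a point): Shoulder of that plug, on its axis: underside of its ring (50 mm in diameter, 10 mm high), 33 mm below plug_grip, axes alike. Below it is the barrel, 30 mm in diameter, 20 mm long, end chamfered by 2 mm, with one key 6 mm wide, 4 mm proud, from the ring down to 6 mm above the nose end, its tip narrowed to 4 mm. White index lines on end cap and ring point the key's way (x).
- socket_mouth (a point): Centre of the rim of the socket: a tall round metal shell 52 mm in diameter on a 62 mm square flange on the tester's panel, opening straight up, rim 25 mm above the panel, about 92 mm above the bench. Bore 33 mm with one keyway through the rim, 8 mm wide, 4.5 mm deep in the wall, full height. x points to the keyway (so does a black line on the panel), z up.
- contacts (a joint): Travel of the sprung contact plate in the socket, m: 0 free, 0.006 with the plug home. Key out of line: the barrel enters 6 mm, then the key sits on the rim. In line: the nose meets the plate 14 mm below the rim and the shoulder meets the rim at 20 mm. The spring pushes back with 4 N at first, 10 N at home; let go, the plug comes up.
- tester: The tester, fixed: grey flat box with black side cheeks and an aluminium panel with display and keys, 220 (x) by 260 (y) mm; panel 65, cheeks 69, display 70 mm above its underside, where its origin lies at the centre. The socket's axis is at x -35, y -50 mm; it is the tallest thing there. A smaller, lower socket (32 mm wide, 12 mm high) is not used.
- plug_small: The smallest plug, loose, standing nose down, not to be used: 60 mm tall, ring 32 mm, grip 24 mm in diameter. Origin at its nose end.
- plug_large: The largest plug, loose, standing nose down, not to be used: 84 mm tall, ring 64 mm, grip 54 mm in diameter. Origin at its nose end.
- board: A green circuit board lying flat on the mat, 100 by 150 mm, 17 mm high over its parts. Origin under its centre.
- bottle: A white pump bottle, 56 mm in diameter, 123 mm tall. Origin at the centre of its underside.
- tweezers: Steel tweezers lying on the mat, 120 mm long, 9 mm high. Origin near the middle.
- screwdriver: A black-handled screwdriver lying on the mat, 160 mm long. Origin near the middle.
- parts_bin: A black open parts bin, 100 by 130 mm, 45 mm high. Origin under its centre.
- loupe: A black eye loupe, 44 mm in diameter, 36 mm high. Origin at the centre of its underside.
Mind the look-alikes: they are no part of the job. Leave any blue look-alike of the part that bears plug_grip alone.

How it is judged:
By the outcome, as a careful person would: the job done as asked, in the order asked, and still so for the second after the job is handed in, while the arm keeps its last pose, push and grip.
It also fails if it takes over 45 s, if anything falls off the work surface, if the arm or the gripper's body presses on something with over 40 N, if the wrist force passes 120 N, or if a joint passes its speed limit or range.

## Robot

A 6-joint arm with a two-finger parallel gripper is mounted at the origin on the work surface. World frame = base frame: x ahead of the robot, y to its left, z up, the work surface at z = 0. Lengths are in mm, angles in rad, forces in N, time in s.
With the tool pointing down it reaches from about 275 to 775 mm from the base axis. Payload 14.6 kg.
Tool frame: the origin (TCP) lies on the centre line of the jaws, within the pads' length; the fingertips stand 22 mm ahead of it and the grasp point (between the pads) lies 3 mm ahead of it; z points along the fingers, y is the line along which they close (so a half turn about z gives the same grasp; the last joint's range is limited). The gripper opens to 85 mm and grips with 20 to 120 N. Pads are 22 mm wide; open, the fingers measure 114 mm over their backs; the gripper's body (76 mm by 85 mm) begins 54 mm behind the grasp point. The pads swing forward as they close: fully open they stand 13 mm farther back than shut.
Start: joints at [1.126, 0.263, -0.048, 1.259, 0, 1.415], TCP at [150.029, 503.11, 253.278] pointing down, gripper open.
Joint ranges: [-2.65, 2.65], [-0.89, 1.7], [-1.18, 1.37], [-2.13, 2.11], [-1.35, 1.29], [-3.14, 3.14]. Speed limits (rad/s): [1.89, 1.89, 2.57, 2.79, 3.14, 3.14].

## Interface

Orientations are given as a 3x3 rotation matrix whose columns are the frame's x, y, z axes.
In Python, from workcell import arm gives the robot as it stands.
- The arm moves only by the tool play_rows, never from a script. Its argument "steps" is a list of rows, each an object of numbers: "dx", "dy", "dz": the shift along the tool's x, y, z in cm; "rx", "ry", "rz": the turn, a rotation vector about the tool's x, y, z in rad; "jaw": the closure, from 0 (fully open) to 1 (shut). In form: [{"dx": .., "dy": .., "dz": .., "rx": .., "ry": .., "rz": .., "jaw": ..}, ...]. A call has 1 to 12 rows; each row shifts and turns the commanded pose from where the row before left it, along the tool's axes as they then stand; what a row does not reach is not made up. A row lasts 1/12 s, in which the tool goes at most 41.7 mm and 7.16 degrees, less where a joint would pass 70% of its speed; a pose out of reach is approached as far as the arm can. A call with a gripper value outside its range is refused whole. The fingers move at their own pace and stop on an object; "force" is the grip in N (left out, the last holds). Time passes only in rows, so rows that do not move let the fingers close. It gives the time, the measured TCP pose, the force, the opening and the grip force at its end, in the units of the state.
- arm.get_obs(): the state, without advancing time (a new reading comes with each control period).
- arm.camera(name): name is "scene" or "top" or "wrist"; returns a dict with "frame" (480x640x3 uint8, blue, green, red), "range_z" (480x640 float32, mm along the optical axis (not along the pixel's ray), 0 where there is no reading), "fx", "fy", "cx", "cy" (pixels), "rvec" (rotation vector, rad) and "tvec" (3), from world to camera coordinates, as OpenCV has them; the wrist camera has in their place "mount" (4x4, takes a point from camera to tool coordinates, whose origin is the TCP and whose axes are the flange's). Camera axes: x right, y down, z forward; pixel columns grow to the right and rows downward; lengths in mm; the calibration is good to about 2 mm. A picture is of the moment at which its call begins: read the wrist's pose just before it.
- arm.finish_job(): hands the job in; it is judged then, once.
Trained networks look in a picture, given as the dict that the camera call returned (one of the last four; its "shot" number tells which), for a name from the list of things; names that differ only in an ending like _2 or _b are one class to them, and where a whole thing is asked for, a point or a joint stands for the part that bears it (a point fixed in the world has none). Each returns a list of dicts, best first, with "confidence" (0 to 1); they miss things now and then, are a little off and sometimes report something else, mostly with a low value. They report only what shows in the picture. A call takes as long as a camera call. They do not tell look-alikes from the thing itself.
- arm.trace(picture, label): "pixels" (480x640 bool, what is visible of it) and "rect" ([left, top, width, height] in pixels, round what is visible of it).
The state is a dict: "time_s": time; "q": joint angles; "joint_vel": joint speeds; "effort": joint torques, N m; "tool_pos": TCP position; "ee_rot": TCP orientation; "force": force on the tool from outside, world axes, zero at the start; "wrist_torque": the same for the moment, N m; "finger_gap": finger opening in mm; "grip_force": force on a finger pad.
Only numpy, scipy, OpenCV 4.12 (cv2) and the standard library are available. Lean on these libraries where they do the work, as an engineer would, in place of code of your own. Each camera call takes 0.05 s, during which the arm holds its last target. There are 200 camera calls.

## Working session

There is one attempt and no reset: what is moved stays moved. The work goes in short steps, Python scripts to look and compute and a tool call to move; the robot and the scene stay as the last step left them, time stands still between calls to the robot, and variables do not carry over. Pictures are saved under pics/ and viewed, at most 10 in all, crops included, and the job is handed in when it is done.

Besides the shell and the picture viewer there is one more tool, called after ">>>" as name([rows], argument=value, ...), one row to a line, values as JSON. play_rows: Moves the arm, as the interface text tells. Its arguments: {"type":"object","properties":{"steps":{"type":"array","items":{"type":"object","properties":{"dx":{"type":"number"},"dy":{"type":"number"},"dz":{"type":"number"},"rx":{"type":"number"},"ry":{"type":"number"},"rz":{"type":"number"},"jaw":{"type":"number"}}}},"force":{"type":"number"}},"required":["steps"]}

```bash
mkdir -p pics; cat > h.py <<'E'
import numpy as np, cv2
from workcell import arm
def pts(c, mask=None, obs=None):
    z=c["range_z"]; m=z>0
    if mask is not None: m&=mask
    v,u=np.nonzero(m); d=z[v,u]
    P=np.stack([(u-c["cx"])/c["fx"]*d,(v-c["cy"])/c["fy"]*d,d],1)
    if "mount" in c:
        M=np.array(c["mount"]); P=P@M[:3,:3].T+M[:3,3]
        return P@np.array(obs["ee_rot"]).T+np.array(obs["tool_pos"]),u,v
    R=cv2.Rodrigues(np.array(c["rvec"],float))[0]
    return (P-np.array(c["tvec"]).ravel())@R,u,v
E
python3 - <<'E'
from h import *
o=arm.get_obs();print(o["tool_pos"],np.round(o["ee_rot"],3).tolist(),o["time_s"],o["finger_gap"])
a=arm.camera("top");s=arm.camera("scene")
cv2.imwrite("pics/top.png",a["frame"]);cv2.imwrite("pics/scene.png",s["frame"])
for n,c in (("top",a),("scene",s)):
  for l in ["plug_grip","plug_small","plug_large","tester","socket_mouth"]:
    for t in arm.trace(c,l)[:3]:
        P,u,v=pts(c,t["pixels"])
        if len(P): 
            top=P[P[:,2]>np.percentile(P[:,2],97)-3]
            print(n,l,round(t["confidence"],2),t["rect"],"top",np.round(top.mean(0),1),np.round(np.ptp(top,axis=0),0),"zmax",round(np.percentile(P[:,2],98),1))
E
```

```text
[149.92805518 502.8806798  252.81757992] [[-0.958, 0.286, -0.0], [0.286, 0.958, -0.001], [0.0, -0.001, -1.0]] 0.0 85.47229686698493
top plug_grip 0.67 [446.8, 279.3, 21.5, 18.2] top [ 450.2 -298.7   84.8] [34. 32.  5.] zmax 86.6
top plug_grip 0.53 [482.4, 268.4, 22.8, 20.2] top [ 468.9 -389.1   84. ] [32. 26.  7.] zmax 85.7
top plug_grip 0.32 [388.1, 171.4, 55.8, 35.5] top [ 751.7 -193.8   19. ] [ 99. 119.  11.] zmax 20.3
top plug_small 0.66 [177.3, 293.4, 28.6, 23.5] top [411.7 427.4 127.6] [41. 41.  5.] zmax 129.4
top plug_small 0.43 [395.7, 246.0, 13.8, 11.7] top [ 552.5 -154.4   64.3] [14. 16.  7.] zmax 66.2
top plug_large 0.69 [445.7, 215.3, 26.9, 25.2] top [ 612.2 -310.1   88. ] [49. 44.  6.] zmax 90.1
top tester 0.58 [223.9, 167.5, 110.5, 104.7] top [594.7 176.4  86.7] [182. 264.  21.] zmax 87.8
top socket_mouth 0.58 [278.9, 225.1, 28.2, 24.1] top [590.4 145.   94.8] [49. 48.  6.] zmax 96.7
scene plug_grip 0.87 [106.4, 302.4, 27.3, 33.4] top [ 472.  -390.2   83.2] [33. 30.  6.] zmax 84.8
scene plug_grip 0.56 [148.2, 280.1, 23.0, 32.2] top [ 453.9 -297.4   83.8] [32. 29.  5.] zmax 85.2
scene plug_grip 0.29 [349.6, 232.6, 34.7, 26.0] top [594.8 146.   93.5] [53. 52.  6.] zmax 95.1
scene plug_large 0.76 [171.4, 329.6, 31.7, 41.1] top [ 615.4 -310.2   87.7] [50. 46.  7.] zmax 89.6
scene tester 0.88 [316.9, 204.1, 149.2, 117.1] top [596.5 168.9  86.5] [ 54. 167.  20.] zmax 87.7
scene socket_mouth 0.73 [350.5, 234.1, 32.9, 24.0] top [595.3 145.4  93.5] [51. 51.  6.] zmax 95.1
```

```bash
python3 - <<'E'
import cv2,numpy as np
a=cv2.imread("pics/top.png");s=cv2.imread("pics/scene.png")
A=cv2.resize(a[200:310,380:520],(700,550),interpolation=cv2.INTER_CUBIC)
cv2.imwrite("pics/cropt.png",A)
cv2.imwrite("pics/crops.png",cv2.resize(s[260:380,80:230],(750,600),interpolation=cv2.INTER_CUBIC))
E
```

```text
(no output)
```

View pics/top.png

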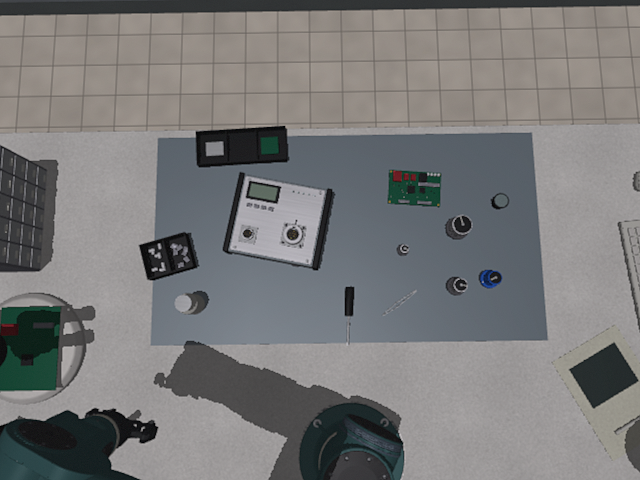

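View pics/cropt.png

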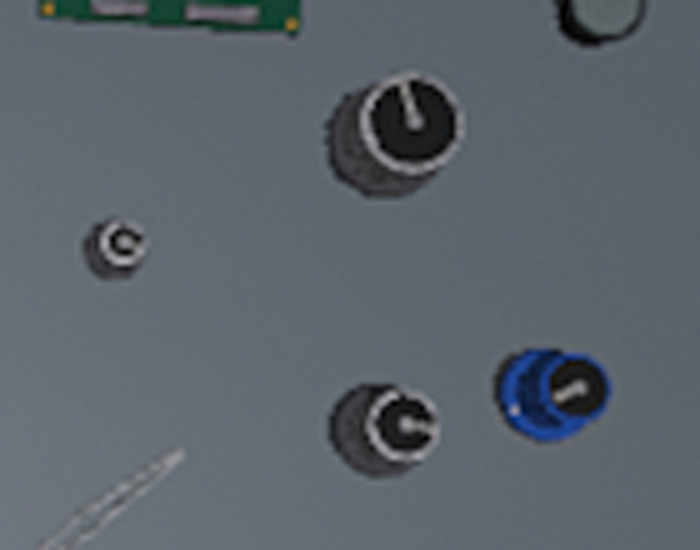

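```bash
python3 - <<'E'
import cv2,numpy as np
a=cv2.imread("pics/top.png");s=cv2.imread("pics/scene.png")
A=cv2.resize(a[210:260,265:325],(600,500),interpolation=cv2.INTER_CUBIC)
cv2.imwrite("pics/sock.png",A)
E
```

```text
(no output)
```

View pics/sock.png

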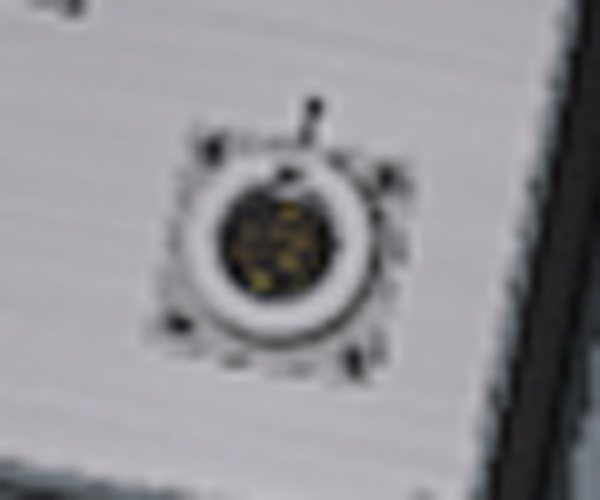

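The plugs in the top picture are: small at (403,249), middle-sized metal at (457,286), large at (460,226), and the blue look-alike at (490,279). The metal one at (457,286) fits because it is metal and 82 mm high, with a 38 mm grip. Its index points about -y. The socket is at (293,234) with its keyway pointing about +x, turned a few degrees towards -y. I'll look at the socket from close by on the way.

>>> play_rows([
  {"dx":-3.3,"dy":-1.35},
  {"dx":-3.3,"dy":-1.35},
  {"dx":-3.3,"dy":-1.35},
  {"dx":-3.3,"dy":-1.35},
  {"dx":-3.3,"dy":-1.35},
  {"dx":-3.3,"dy":-1.35},
  {"dx":-3.3,"dy":-1.35},
  {"dx":-3.3,"dy":-1.35},
  {"dx":-3.3,"dy":-1.35},
  {"dx":-3.3,"dy":-1.35},
  {"dx":-3.3,"dy":-1.35},
  {"dx":-3.3,"dy":-1.35},
])

```text
$.steps[0]: bad value
```

>>> play_rows([
  {"dx":-3.3,"dy":-1.35},
  {"dx":-3.3,"dy":-1.35},
  {"dx":-3.3,"dy":-1.35},
  {"dx":-3.3,"dy":-1.35},
  {},
  {},
  {},
])

```text
$.steps[0]: bad value
```

```bash
python3 - <<'E'
from h import *
o=arm.get_obs();c=arm.camera("wrist")
print(o["tool_pos"],np.round(o["ee_rot"],3).tolist(),np.round(c["mount"],3).tolist(),c["fx"])
cv2.imwrite("pics/w1.png",c["frame"]);np.savez("w1.npz",z=c["range_z"])
P,u,v=pts(c,None,o)
m=(abs(P[:,2]-93)<4)&(np.hypot(P[:,0]-592,P[:,1]-145)<45)
Q=P[m];print(m.sum(),Q.mean(0),np.median(Q[:,2]))
h=cv2.minEnclosingCircle(Q[:,:2].astype(np.float32));print(h)
ctr=np.array(h[0])
# rim angular occupancy 17.5..20 mm
d=Q[:,:2]-ctr;r=np.hypot(*d.T);a=np.degrees(np.arctan2(d[:,1],d[:,0]))
k=(r>17.5)&(r<20.5)
print(np.histogram(a[k],bins=np.arange(-180,181,5))[0])
pm=(abs(P[:,2]-67)<4);print("panel",np.median(P[pm,2]))
E
```

```text
[150.03910608 503.09850383 253.25801139] [[-0.958, 0.286, -0.0], [0.286, 0.958, -0.0], [-0.0, -0.0, -1.0]] [[-0.001, -0.96, -0.281, 71.263], [1.0, -0.001, 0.0, 0.781], [-0.001, -0.281, 0.96, -120.154], [0.0, 0.0, 0.0, 1.0]] 381.5074255759862
0 [nan nan nan] nan
((0.0, 0.0), 0.0)
[0 0 0 0 0 0 0 0 0 0 0 0 0 0 0 0 0 0 0 0 0 0 0 0 0 0 0 0 0 0 0 0 0 0 0 0 0
 0 0 0 0 0 0 0 0 0 0 0 0 0 0 0 0 0 0 0 0 0 0 0 0 0 0 0 0 0 0 0 0 0 0 0]
panel 67.39884787920633<stdin>:7: RuntimeWarning: Mean of empty slice.
  ret = um.true_divide(
  return _methods._mean(a, axis=axis, dtype=dtype,
  ret = ret.dtype.type(ret / rcount)
```

View pics/w1.png

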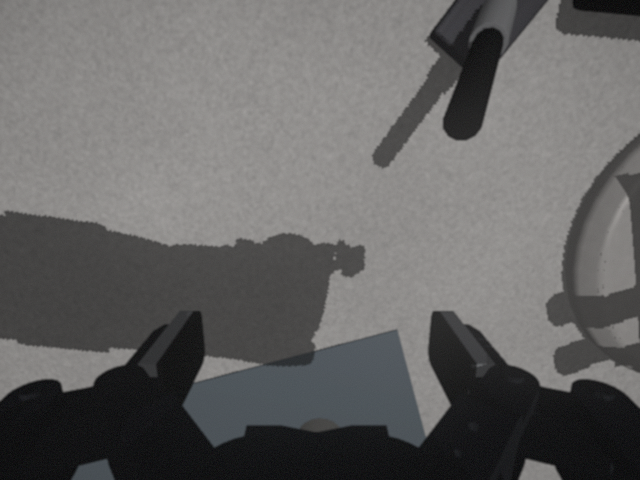

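The wrist picture shows only mat and floor near (320,400), because the move was refused: every row needs all its fields. I'll send it again with complete rows.

>>> play_rows([
  {"dx":-3.3,"dy":-1.35,"dz":0,"rx":0,"ry":0,"rz":0,"jaw":0},
  {"dx":-3.3,"dy":-1.35,"dz":0,"rx":0,"ry":0,"rz":0,"jaw":0},
  {"dx":-3.3,"dy":-1.35,"dz":0,"rx":0,"ry":0,"rz":0,"jaw":0},
  {"dx":-3.3,"dy":-1.35,"dz":0,"rx":0,"ry":0,"rz":0,"jaw":0},
  {"dx":-3.3,"dy":-1.35,"dz":0,"rx":0,"ry":0,"rz":0,"jaw":0},
  {"dx":-3.3,"dy":-1.35,"dz":0,"rx":0,"ry":0,"rz":0,"jaw":0},
  {"dx":-3.3,"dy":-1.35,"dz":0,"rx":0,"ry":0,"rz":0,"jaw":0},
  {"dx":-3.3,"dy":-1.35,"dz":0,"rx":0,"ry":0,"rz":0,"jaw":0},
  {"dx":-3.3,"dy":-1.35,"dz":0,"rx":0,"ry":0,"rz":0,"jaw":0},
  {"dx":-3.3,"dy":-1.35,"dz":0,"rx":0,"ry":0,"rz":0,"jaw":0},
  {"dx":-3.3,"dy":-1.35,"dz":0,"rx":0,"ry":0,"rz":0,"jaw":0},
  {"dx":-3.3,"dy":-1.35,"dz":0,"rx":0,"ry":0,"rz":0,"jaw":0},
])

```text
time_s: 1.65
tool_pos: [484.4, 233.2, 253.4]
ee_rot: [[-0.958, 0.286, 0.0], [0.286, 0.958, 0.0], [-0.0, 0.0, -1.0]]
force: [-0.3, 0.3, -0.4]
finger_gap: 85.3
grip_force: 0.0
```

>>> play_rows([
  {"dx":-3.3,"dy":-1.35,"dz":0,"rx":0,"ry":0,"rz":0,"jaw":0},
  {"dx":-3.3,"dy":-1.35,"dz":0,"rx":0,"ry":0,"rz":0,"jaw":0},
  {"dx":-3.3,"dy":-1.35,"dz":0,"rx":0,"ry":0,"rz":0,"jaw":0},
  {"dx":0,"dy":0,"dz":0,"rx":0,"ry":0,"rz":0,"jaw":0},
  {"dx":0,"dy":0,"dz":0,"rx":0,"ry":0,"rz":0,"jaw":0},
  {"dx":0,"dy":0,"dz":0,"rx":0,"ry":0,"rz":0,"jaw":0},
  {"dx":0,"dy":0,"dz":0,"rx":0,"ry":0,"rz":0,"jaw":0},
])

```text
time_s: 2.23
tool_pos: [565.8, 168.3, 253.5]
ee_rot: [[-0.959, 0.285, -0.0], [0.285, 0.959, 0.0], [0.0, 0.0, -1.0]]
force: [0.1, -0.7, 0.4]
finger_gap: 85.7
grip_force: 0.0
```

```bash
python3 - <<'E'
from h import *
o=arm.get_obs();c=arm.camera("wrist")
print(o["tool_pos"],c["fx"],c["cx"],c["cy"])
cv2.imwrite("pics/w2.png",c["frame"]);np.savez("w2.npz",f=c["frame"],z=c["range_z"])
P,u,v=pts(c,None,o)
m=(abs(P[:,2]-93)<4)&(np.hypot(P[:,0]-592,P[:,1]-145)<45)
Q=P[m];print(m.sum(),Q.mean(0),np.median(Q[:,2]))
h=cv2.minEnclosingCircle(Q[:,:2].astype(np.float32));print(h)
ctr=np.array(h[0])
d=Q[:,:2]-ctr;r=np.hypot(*d.T);a=np.degrees(np.arctan2(d[:,1],d[:,0]))
k=(r>17.5)&(r<20.5)
print(np.histogram(a[k],bins=np.arange(-60,61,4))[0])
pm=(abs(P[:,2]-67)<4);print("panel",np.median(P[pm,2]))
i=m.nonzero()[0];print(u[i].min(),u[i].max(),v[i].min(),v[i].max())
E
```

```text
[565.7802664  168.28243771 253.46403106] 381.5074255759862 316.0542562922158 247.20942198724293
1926 [592.0491201  150.39025064  91.41139527] 91.45954145847381
((593.4259643554688, 150.02012634277344), 26.35312271118164)
[5 7 6 5 7 6 8 8 5 2 0 0 0 0 0 5 5 6 8 7 6 5 6 8 5 6 4 6 6 5]
panel 66.8022602917145
270 335 240 302
```

View pics/w2.png

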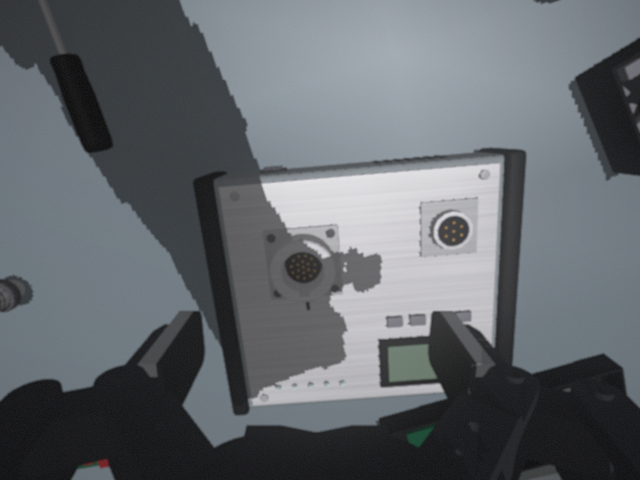

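The wrist picture shows the socket at (303,267) with its keyway and black line pointing down-image at (308,306). Now I'll get the tester's yaw precisely.

```bash
python3 - <<'E'
from h import *
o=arm.get_obs();c=arm.camera("wrist")
P,u,v=pts(c,None,o)
g=cv2.cvtColor(c["frame"],cv2.COLOR_BGR2GRAY)[v,u]
C=np.array([593.0,149.]);Q=P[(abs(P[:,2]-91.4)<2.5)&(np.hypot(*(P[:,:2]-C).T)<30)]
from scipy.optimize import least_squares
# outer edge: farthest per angle bin
d=Q[:,:2]-C;a=np.arctan2(d[:,1],d[:,0]);r=np.hypot(*d.T)
def edge(f):
    E=[]
    for b in np.linspace(-np.pi,np.pi,37)[:-1]:
        k=np.nonzero((a>=b)&(a<b+np.pi/18))[0]
        if len(k):E.append(Q[k[f(r[k])],:2])
    E=np.array(E)
    s=least_squares(lambda p:np.hypot(E[:,0]-p[0],E[:,1]-p[1])-p[2],[*C,25],loss="soft_l1");return s.x
print("outer",edge(np.argmax),"inner",edge(np.argmin))
ctr=edge(np.argmax)[:2]
d=P[:,:2]-ctr;r=np.hypot(*d.T);a=np.degrees(np.arctan2(d[:,1],d[:,0]))
k=(abs(P[:,2]-67)<3)&(r>32)&(r<48)&(abs(a+12)<25)
t=g[k];th=np.percentile(t,3);print(th,np.median(t));
kk=k.copy();kk[k]=t<np.median(t)*.6
print("line",kk.sum(),np.median(a[kk]),P[kk][:,:2].mean(0),u[kk].mean(),v[kk].mean())
ck=(abs(P[:,2]-71)<2.5)&(P[:,1]<120)
R=P[ck];vx=cv2.fitLine(R[:,:2].astype(np.float32),cv2.DIST_HUBER,0,.01,.01).ravel()
print("cheek",len(R),np.degrees(np.arctan2(vx[1],vx[0])),np.ptp(R,axis=0))
E
```

```text
outer [593.35678575 150.11331989  25.96386785] inner [593.40760228 150.08491122  16.5861334 ]
64.0 99.0
line 12 -12.144430048050094 [632.48798292 141.6898352 ] 307.5 305.5
cheek 4098 -11.566527 [220.80928991  77.63773642   4.53900413]
```

>>> play_rows([
  {"dx":-0.19,"dy":-4.0,"dz":0,"rx":0,"ry":0,"rz":0,"jaw":0},
  {"dx":-0.19,"dy":-4.0,"dz":0,"rx":0,"ry":0,"rz":0,"jaw":0},
  {"dx":-0.19,"dy":-4.0,"dz":0,"rx":0,"ry":0,"rz":0,"jaw":0},
  {"dx":-0.19,"dy":-4.0,"dz":0,"rx":0,"ry":0,"rz":0,"jaw":0},
  {"dx":-0.19,"dy":-4.0,"dz":0,"rx":0,"ry":0,"rz":0,"jaw":0},
  {"dx":-0.19,"dy":-4.0,"dz":0,"rx":0,"ry":0,"rz":0,"jaw":0},
  {"dx":-0.19,"dy":-4.0,"dz":0,"rx":0,"ry":0,"rz":0,"jaw":0},
  {"dx":-0.19,"dy":-4.0,"dz":0,"rx":0,"ry":0,"rz":0,"jaw":0},
  {"dx":-0.19,"dy":-4.0,"dz":0,"rx":0,"ry":0,"rz":0,"jaw":0},
  {"dx":-0.19,"dy":-4.0,"dz":0,"rx":0,"ry":0,"rz":0,"jaw":0},
  {"dx":-0.19,"dy":-4.0,"dz":0,"rx":0,"ry":0,"rz":0,"jaw":0},
  {"dx":-0.19,"dy":-4.0,"dz":0,"rx":0,"ry":0,"rz":0,"jaw":0},
])

```text
time_s: 3.33
tool_pos: [450.4, -299.9, 253.8]
ee_rot: [[-0.959, 0.285, 0.001], [0.285, 0.959, -0.001], [-0.001, -0.0, -1.0]]
force: [1.0, 0.5, 0.1]
finger_gap: 85.6
grip_force: 0.0
```

>>> play_rows([
  {"dx":0,"dy":0,"dz":0.4,"rx":0,"ry":0,"rz":0.116,"jaw":0},
  {"dx":0,"dy":0,"dz":0.4,"rx":0,"ry":0,"rz":0.116,"jaw":0},
  {"dx":0,"dy":0,"dz":0.4,"rx":0,"ry":0,"rz":0.116,"jaw":0},
  {"dx":0,"dy":0,"dz":0.4,"rx":0,"ry":0,"rz":0.116,"jaw":0},
  {"dx":0,"dy":0,"dz":0.4,"rx":0,"ry":0,"rz":0.116,"jaw":0},
  {"dx":0,"dy":0,"dz":0.4,"rx":0,"ry":0,"rz":0.116,"jaw":0},
  {"dx":0,"dy":0,"dz":0.4,"rx":0,"ry":0,"rz":0.116,"jaw":0},
  {"dx":0,"dy":0,"dz":0.4,"rx":0,"ry":0,"rz":0.116,"jaw":0},
  {"dx":0,"dy":0,"dz":0.4,"rx":0,"ry":0,"rz":0.116,"jaw":0},
  {"dx":0,"dy":0,"dz":0.4,"rx":0,"ry":0,"rz":0.116,"jaw":0},
  {"dx":0,"dy":0,"dz":0.4,"rx":0,"ry":0,"rz":0.116,"jaw":0},
  {"dx":0,"dy":0,"dz":0,"rx":0,"ry":0,"rz":0,"jaw":0},
])

```text
time_s: 4.33
tool_pos: [451.1, -297.9, 208.9]
ee_rot: [[-0.0, 1.0, -0.0], [1.0, 0.0, 0.0], [0.0, -0.0, -1.0]]
force: [0.0, -0.2, -0.1]
finger_gap: 85.4
grip_force: 0.0
```

```bash
python3 - <<'E'
from h import *
o=arm.get_obs();c=arm.camera("wrist")
print(np.round(o["tool_pos"],1),np.round(o["ee_rot"],3).tolist(),np.round(o["q"],2))
f=c["frame"].copy();P,u,v=pts(c,None,o)
m=(P[:,2]>76)&(P[:,2]<90)&(np.hypot(P[:,0]-451,P[:,1]+298)<30)
Q=P[m];print(m.sum(),np.median(Q[:,2]),Q.mean(0),cv2.minEnclosingCircle(Q[:,:2].astype(np.float32)))
rg=(P[:,2]>28)&(P[:,2]<36)&(np.hypot(P[:,0]-451,P[:,1]+298)<35)
Rg=P[rg];print("ring",rg.sum(),cv2.minEnclosingCircle(Rg[:,:2].astype(np.float32)))
g=f[v,u].max(1)
ctr=np.array(cv2.minEnclosingCircle(Q[:,:2].astype(np.float32))[0])
for n,S,lo,hi in(("cap",m,0,13),("ring",rg,20,25)):
    d=P[:,:2]-ctr;r=np.hypot(*d.T);k=S&(r>=lo)&(r<hi)
    w=k&(g>150);print(n,k.sum(),w.sum(),np.percentile(g[k],[50,90,99]) if k.sum() else 0,np.round(d[w].mean(0),1) if w.sum() else 0)
    if w.sum():
        L=cv2.fitLine(d[w].astype(np.float32),cv2.DIST_HUBER,0,.01,.01).ravel();print("dir",np.degrees(np.arctan2(L[1],L[0])))
i=m.nonzero()[0];x,y=int(u[i].mean()),int(v[i].mean());print(x,y)
cv2.imwrite("pics/w3.png",cv2.resize(f[max(0,y-75):y+75,max(0,x-100):x+100],None,fx=4,fy=4,interpolation=cv2.INTER_CUBIC))
E
```

```text
[ 451.1 -297.9  208.9] [[-0.0, 1.0, -0.0], [1.0, 0.0, 0.0], [0.0, -0.0, -1.0]] [-0.73  0.31 -0.11  1.16  0.    0.84]
2238 81.23045969438488 [ 451.571131   -295.62679144   80.48052296] ((451.72174072265625, -296.8968200683594), 19.04450035095215)
ring 845 ((451.61767578125, -296.4888916015625), 25.503969192504883)
cap 1117 0 [ 38.    90.4  113.84] 0
ring 648 0 [59.   62.   78.12] 0
316 243
```

View pics/w3.png

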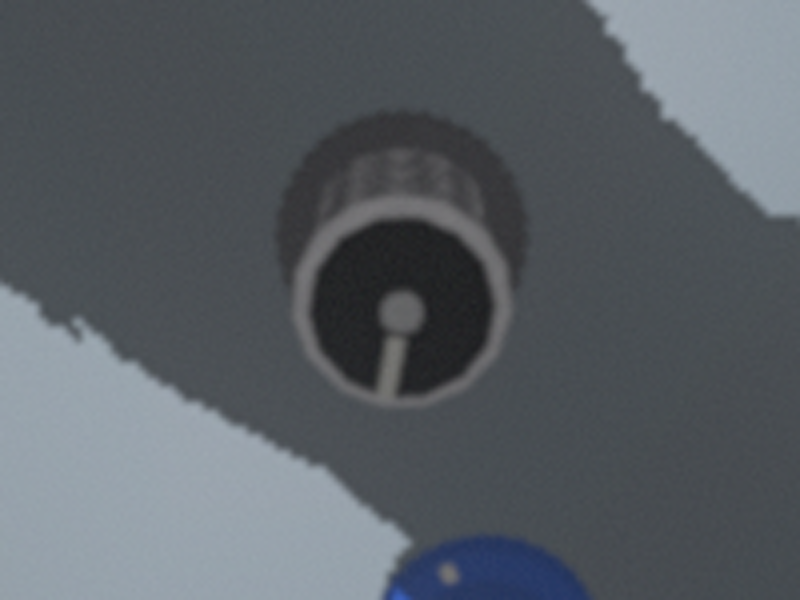

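The crop is centred on image pixel (316,243). It shows the grey metal middle plug with a white index from crop (401,312) to (388,395), so it points about -y, turned roughly 9° towards -x. The blue look-alike is at the lower edge and will be left alone.

```bash
python3 - <<'E'
from h import *
o=arm.get_obs();c=arm.camera("wrist");P,u,v=pts(c,None,o);g=c["frame"][v,u].max(1)
d=P[:,:2]-[451.7,-296.9];r=np.hypot(*d.T)
m=(P[:,2]>76)&(P[:,2]<90)
hub=m&(r<5)&(g>70);h=d[hub].mean(0);print("hub",h,hub.sum())
k=m&(r>5)&(r<13)&(g>70)&(d[:,1]<0);print(k.sum());t=d[k].mean(0);print(t,np.degrees(np.arctan2(*(t-h)[::-1])))
L=cv2.fitLine(d[k].astype(np.float32),cv2.DIST_HUBER,0,.01,.01).ravel();print(np.degrees(np.arctan2(L[1],L[0])))
E
```

```text
hub [-0.53456841 -0.12714784] 101
56
[-2.08197697 -8.69578946] -100.23669823738231
82.099815
```

>>> play_rows([
  {"dx":0.12,"dy":0.05,"dz":2.0,"rx":0,"ry":0,"rz":0,"jaw":0},
  {"dx":0,"dy":0,"dz":2.0,"rx":0,"ry":0,"rz":0,"jaw":0},
  {"dx":0,"dy":0,"dz":2.0,"rx":0,"ry":0,"rz":0,"jaw":0},
  {"dx":0,"dy":0,"dz":2.0,"rx":0,"ry":0,"rz":0,"jaw":0},
  {"dx":0,"dy":0,"dz":2.0,"rx":0,"ry":0,"rz":0,"jaw":0},
  {"dx":0,"dy":0,"dz":2.0,"rx":0,"ry":0,"rz":0,"jaw":0},
  {"dx":0,"dy":0,"dz":1.9,"rx":0,"ry":0,"rz":0,"jaw":0},
  {"dx":0,"dy":0,"dz":1.0,"rx":0,"ry":0,"rz":0,"jaw":0},
  {"dx":0,"dy":0,"dz":0,"rx":0,"ry":0,"rz":0,"jaw":0},
  {"dx":0,"dy":0,"dz":0,"rx":0,"ry":0,"rz":0,"jaw":0},
])

```text
time_s: 5.27
tool_pos: [451.8, -297.5, 60.6]
ee_rot: [[-0.008, 1.0, -0.0], [1.0, 0.008, 0.0], [0.0, -0.0, -1.0]]
force: [0.4, -0.3, 0.2]
finger_gap: 85.3
grip_force: 0.0
```

>>> play_rows([
  {"dx":0,"dy":0,"dz":0,"rx":0,"ry":0,"rz":0,"jaw":1},
  {"dx":0,"dy":0,"dz":0,"rx":0,"ry":0,"rz":0,"jaw":1},
  {"dx":0,"dy":0,"dz":0,"rx":0,"ry":0,"rz":0,"jaw":1},
  {"dx":0,"dy":0,"dz":0,"rx":0,"ry":0,"rz":0,"jaw":1},
  {"dx":0,"dy":0,"dz":0,"rx":0,"ry":0,"rz":0,"jaw":1},
  {"dx":0,"dy":0,"dz":0,"rx":0,"ry":0,"rz":0,"jaw":1},
  {"dx":0,"dy":0,"dz":0,"rx":0,"ry":0,"rz":0,"jaw":1},
  {"dx":0,"dy":0,"dz":0,"rx":0,"ry":0,"rz":0,"jaw":1},
], force=70)

```text
time_s: 5.93
tool_pos: [451.9, -297.9, 61.0]
ee_rot: [[-0.005, 1.0, 0.001], [1.0, 0.005, -0.001], [-0.001, 0.001, -1.0]]
force: [-0.8, 0.4, 6.8]
finger_gap: 36.5
grip_force: 69.0
```

>>> play_rows([
  {"dx":0,"dy":0,"dz":-1.0,"rx":0,"ry":0,"rz":0,"jaw":1},
  {"dx":0,"dy":0,"dz":-2.0,"rx":0,"ry":0,"rz":0,"jaw":1},
  {"dx":0,"dy":0,"dz":-3.0,"rx":0,"ry":0,"rz":0,"jaw":1},
  {"dx":0,"dy":0,"dz":-3.0,"rx":0,"ry":0,"rz":0,"jaw":1},
  {"dx":0,"dy":0,"dz":-3.0,"rx":0,"ry":0,"rz":0,"jaw":1},
  {"dx":0,"dy":0,"dz":-1.5,"rx":0,"ry":0,"rz":0,"jaw":1},
  {"dx":0,"dy":0,"dz":-0.5,"rx":0,"ry":0,"rz":0,"jaw":1},
  {"dx":0,"dy":0,"dz":0,"rx":0,"ry":0,"rz":0,"jaw":1},
])

```text
time_s: 6.6
tool_pos: [452.0, -298.0, 201.1]
ee_rot: [[-0.005, 1.0, 0.001], [1.0, 0.005, -0.001], [-0.001, 0.001, -1.0]]
force: [0.1, 0.7, -2.1]
finger_gap: 36.8
grip_force: 70.2
```

>>> play_rows([
  {"dx":1.6,"dy":0.5,"dz":0,"rx":0,"ry":0,"rz":0,"jaw":1},
  {"dx":3.0,"dy":0.95,"dz":0,"rx":0,"ry":0,"rz":0,"jaw":1},
  {"dx":4.0,"dy":1.26,"dz":0,"rx":0,"ry":0,"rz":0,"jaw":1},
  {"dx":4.0,"dy":1.26,"dz":0,"rx":0,"ry":0,"rz":0,"jaw":1},
  {"dx":4.0,"dy":1.26,"dz":0,"rx":0,"ry":0,"rz":0,"jaw":1},
  {"dx":4.0,"dy":1.26,"dz":0,"rx":0,"ry":0,"rz":0,"jaw":1},
  {"dx":4.0,"dy":1.26,"dz":0,"rx":0,"ry":0,"rz":0,"jaw":1},
  {"dx":4.0,"dy":1.26,"dz":0,"rx":0,"ry":0,"rz":0,"jaw":1},
  {"dx":4.0,"dy":1.26,"dz":0,"rx":0,"ry":0,"rz":0,"jaw":1},
  {"dx":4.0,"dy":1.26,"dz":0,"rx":0,"ry":0,"rz":0,"jaw":1},
  {"dx":4.0,"dy":1.26,"dz":0,"rx":0,"ry":0,"rz":0,"jaw":1},
  {"dx":4.0,"dy":1.31,"dz":0,"rx":0,"ry":0,"rz":0,"jaw":1},
])

```text
time_s: 7.6
tool_pos: [589.1, 148.4, 198.4]
ee_rot: [[-0.005, 1.0, -0.002], [1.0, 0.005, -0.0], [-0.0, -0.002, -1.0]]
force: [0.9, 0.1, -0.9]
finger_gap: 36.6
grip_force: 70.2
```

>>> play_rows([
  {"dx":0,"dy":0,"dz":0,"rx":0,"ry":0,"rz":-0.06,"jaw":1},
  {"dx":0,"dy":0,"dz":0,"rx":0,"ry":0,"rz":-0.12,"jaw":1},
  {"dx":0,"dy":0,"dz":0,"rx":0,"ry":0,"rz":-0.12,"jaw":1},
  {"dx":0,"dy":0,"dz":0,"rx":0,"ry":0,"rz":-0.12,"jaw":1},
  {"dx":0,"dy":0,"dz":0,"rx":0,"ry":0,"rz":-0.12,"jaw":1},
  {"dx":0,"dy":0,"dz":0,"rx":0,"ry":0,"rz":-0.12,"jaw":1},
  {"dx":0,"dy":0,"dz":0,"rx":0,"ry":0,"rz":-0.12,"jaw":1},
  {"dx":0,"dy":0,"dz":0,"rx":0,"ry":0,"rz":-0.12,"jaw":1},
  {"dx":0,"dy":0,"dz":0,"rx":0,"ry":0,"rz":-0.12,"jaw":1},
  {"dx":0,"dy":0,"dz":0,"rx":0,"ry":0,"rz":-0.12,"jaw":1},
  {"dx":0,"dy":0,"dz":0,"rx":0,"ry":0,"rz":-0.12,"jaw":1},
  {"dx":0,"dy":0,"dz":0,"rx":0,"ry":0,"rz":-0.12,"jaw":1},
])

```text
time_s: 8.6
tool_pos: [588.9, 146.2, 198.3]
ee_rot: [[-0.984, 0.179, -0.003], [0.179, 0.984, -0.0], [0.003, -0.001, -1.0]]
force: [-0.8, -0.3, -2.2]
finger_gap: 36.8
grip_force: 70.1
```

>>> play_rows([
  {"dx":0,"dy":0,"dz":0,"rx":0,"ry":0,"rz":-0.12,"jaw":1},
  {"dx":0,"dy":0,"dz":0,"rx":0,"ry":0,"rz":-0.03,"jaw":1},
  {"dx":0,"dy":0,"dz":0,"rx":0,"ry":0,"rz":0,"jaw":1},
  {"dx":0,"dy":0,"dz":0,"rx":0,"ry":0,"rz":0,"jaw":1},
])

```text
time_s: 8.93
tool_pos: [589.1, 146.2, 198.9]
ee_rot: [[-0.999, 0.037, -0.002], [0.037, 0.999, -0.0], [0.002, -0.0, -1.0]]
force: [-0.9, 0.7, -1.8]
finger_gap: 36.9
grip_force: 70.1
```

```bash
cat > m.py <<'E'
from h import *
import sys
from scipy.optimize import least_squares
o=arm.get_obs();print(np.round(o["tool_pos"],1),np.round(o["q"],2),np.round(o["force"],1),o["finger_gap"],o["grip_force"])
T=np.array(o["tool_pos"])[:2]
def edge(Q,C,f=np.argmax):
    d=Q[:,:2]-C;a=np.arctan2(d[:,1],d[:,0]);r=np.hypot(*d.T);E=[]
    for b in np.linspace(-np.pi,np.pi,37)[:-1]:
        k=np.nonzero((a>=b)&(a<b+np.pi/18))[0]
        if len(k):E.append(Q[k[f(r[k])],:2])
    E=np.array(E)
    return E
def fit(E,C,R): return np.round(least_squares(lambda p:np.hypot(E[:,0]-p[0],E[:,1]-p[1])-R,C,loss="soft_l1").x,1)
for n in sys.argv[2:]:
    o=arm.get_obs();c=arm.camera(n);cv2.imwrite(f"pics/{sys.argv[1]}_{n}.png",c["frame"])
    P,u,v=pts(c,None,o);C=np.array([593,148.])
    s=P[(abs(P[:,2]-93)<4)&(np.hypot(*(P[:,:2]-C).T)<32)]
    print(n,"rim",len(s),np.round(s.mean(0),1),fit(edge(s,C),C,26.))
    zr=o["tool_pos"][2]-59+20
    k=(P[:,2]>zr-1)&(P[:,2]<zr+11)&(np.hypot(*(P[:,:2]-T).T)<32)
    if k.sum()>20:
        q=P[k];print("ring",len(q),np.round(q.mean(0),1),"z",np.round(np.percentile(q[:,2],[2,98]),1),"fit",fit(q[:,:2],T,25.),"px",u[k].mean(),v[k].mean())
E
python3 m.py a wrist scene top
python3 -c "
import cv2
w=cv2.imread('pics/a_wrist.png')[150:480,120:520];s=cv2.imread('pics/a_scene.png')[190:290,310:430]
import numpy as np
w=cv2.resize(w,(400,330));s=cv2.resize(s,(396,330),interpolation=cv2.INTER_CUBIC)
cv2.imwrite('pics/a.png',np.hstack([w,s]))"
```

```text
[589.1 146.2 198.9] [ 0.11  0.42  0.05  1.2  -0.    0.15] [-0.9  0.7 -1.8] 36.94877753021506 70.08523464202881
wrist rim 1546 [578.6 152.   91.5] [593.3 149.9]
ring 2681 [572.1 147.6 168.4] z [161.6 170.6] fit [591.8 146.6] px 315.9388287952257 269.92167101827675
scene rim 184 [594.7 147.7  92.2] [594.4 148.5]
ring 122 [601.  136.9 167.3] z [161.2 171. ] fit [587.2 146.9] px 364.4672131147541 218.59016393442624m.py:18: RuntimeWarning: Mean of empty slice.
  print(n,"rim",len(s),np.round(s.mean(0),1),fit(edge(s,C),C,26.))
  ret = um.true_divide(
Traceback (most recent call last):
  File "m.py", line 18, in <module>
    print(n,"rim",len(s),np.round(s.mean(0),1),fit(edge(s,C),C,26.))
                                               ~~~^^^^^^^^^^^^^^^^^
  File "m.py", line 13, in fit
    def fit(E,C,R): return np.round(least_squares(lambda p:np.hypot(E[:,0]-p[0],E[:,1]-p[1])-R,C,loss="soft_l1").x,1)
                                    ~~~~~~~~~~~~~^^^^^^^^^^^^^^^^^^^^^^^^^^^^^^^^^^^^^^^^^^^^^^^^^^^^^^^^^^^^^^^
  File "m.py", line 13, in <lambda>
    def fit(E,C,R): return np.round(least_squares(lambda p:np.hypot(E[:,0]-p[0],E[:,1]-p[1])-R,C,loss="soft_l1").x,1)
                                                                    ~^^^^^
IndexError: too many indices for array: array is 1-dimensional, but 2 were indexed
```

View pics/a.png

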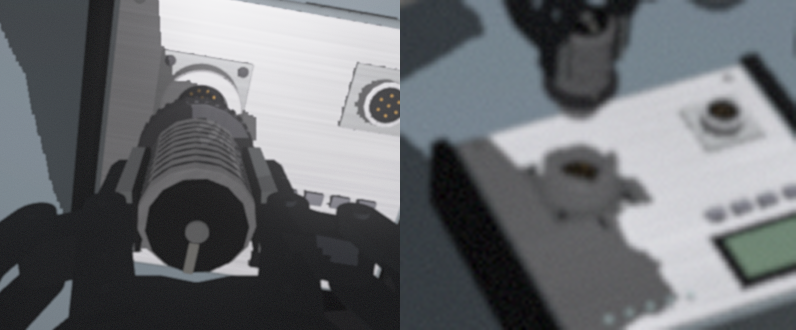

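The left half shows the gripped plug with its index at (190,255) pointing down-image and the socket behind it at (205,100). The right half shows the plug hanging above the socket. Next I measure the plug axis and the rim in the same wrist view.

```bash
cat > m2.py <<'E'
from m import *
# prints cap/ring centres relative to TCP & key direction, wrist and scene
for n in ("wrist","scene"):
    o=arm.get_obs();c=arm.camera(n);P,u,v=pts(c,None,o);T=np.array(o["tool_pos"]);z0=T[2]-59
    def sel(lo,hi,R):return (P[:,2]>z0+lo)&(P[:,2]<z0+hi)&(np.hypot(*(P[:,:2]-T[:2]).T)<R)
    for nm,lo,hi,R in(("cap",76,84,19.),("ringtop",28,32.5,25.),("ringside",21,28,25.)):
        k=sel(lo,hi,R+4);q=P[k]
        if len(q)<15: continue
        E=edge(q,T[:2]) ; E=E[np.hypot(*(E-T[:2]).T)>R-4]
        print(n,nm,len(q),"z",np.median(q[:,2]).round(1),"edge fit",fit(E,T[:2],R) if len(E)>4 else None, "n",len(E), "enc",np.round(cv2.minEnclosingCircle(q[:,:2].astype(np.float32))[0],1))
    if n=="wrist":
        k=sel(76,84,13);g=c["frame"][v,u].max(1).astype(float);d=P[:,:2]-T[:2];r=np.hypot(*d.T)
        print(np.percentile(g[k],[50,80,95]))
        t=g>(np.percentile(g[k],30)+25)
        hb=k&t&(r<5);ln=k&t&(r>6)
        h=d[hb].mean(0);l=d[ln].mean(0);print("hub",h,"line",l,ln.sum(),"dir",np.degrees(np.arctan2(*(l-h)[::-1])))
        L=cv2.fitLine(d[ln].astype(np.float32),cv2.DIST_HUBER,0,.01,.01).ravel();print(np.degrees(np.arctan2(L[1],L[0])))
E
python3 m2.py b 2>&1 | tail -12
```

```text
[589.4 146.3 199.7] [0.11 0.42 0.05 1.2  0.   0.15] [-0.6 -1.  -2.1] 36.4494879347981 70.08430123329163
wrist cap 8351 z 220.2 edge fit [588.4 146.4] n 36 enc [587.9 146.6]
wrist ringtop 2210 z 170.3 edge fit [588.9 146.8] n 17 enc [584.1 147. ]
wrist ringside 565 z 166.0 edge fit [588.7 146.9] n 17 enc [584.7 147.2]
[33. 36. 94.]
hub [0.10407169 0.81954442] line [ 9.30220467 -1.29109452] 214 dir -12.923584928920086
-11.255011
scene cap 112 z 221.0 edge fit [588.6 148.5] n 18 enc [595.1 152.1]
scene ringtop 78 z 171.0 edge fit [589.3 145.4] n 22 enc [591.6 145.5]
scene ringside 65 z 166.7 edge fit [590.1 144.7] n 20 enc [591.2 144.8]
```

>>> play_rows([
  {"dx":-0.45,"dy":0.34,"dz":0.5,"rx":0,"ry":0,"rz":0,"jaw":1},
  {"dx":0,"dy":0,"dz":1.0,"rx":0,"ry":0,"rz":0,"jaw":1},
  {"dx":0,"dy":0,"dz":1.0,"rx":0,"ry":0,"rz":0,"jaw":1},
  {"dx":0,"dy":0,"dz":1.0,"rx":0,"ry":0,"rz":0,"jaw":1},
  {"dx":0,"dy":0,"dz":0.5,"rx":0,"ry":0,"rz":0,"jaw":1},
  {"dx":0,"dy":0,"dz":0,"rx":0,"ry":0,"rz":0,"jaw":1},
  {"dx":0,"dy":0,"dz":0,"rx":0,"ry":0,"rz":0,"jaw":1},
  {"dx":0,"dy":0,"dz":0,"rx":0,"ry":0,"rz":0,"jaw":1},
])

```text
time_s: 9.85
tool_pos: [594.4, 149.5, 160.6]
ee_rot: [[-0.999, 0.036, 0.001], [0.036, 0.999, 0.0], [-0.001, 0.0, -1.0]]
force: [0.0, -0.5, -1.7]
finger_gap: 36.3
grip_force: 70.1
```

```bash
python3 m2.py c wrist scene 2>&1
```

```text
[594.4 149.5 160.6] [ 0.11  0.45 -0.01  1.11 -0.    0.15] [ 0.  -0.5 -1.7] 36.34568547797912 70.07139086723328
wrist rim 1816 [576.6 150.3  91.4] [593.3 150. ]
ring 2686 [577.4 150.9 130.1] z [123.1 132.3] fit [597.1 149.9] px 315.96276991809384 269.92256142963515
scene rim 132 [600.9 143.   92.4] [594.  148.3]
ring 112 [607.8 140.7 128.9] z [121.4 132.6] fit [592.4 150. ] px 366.6517857142857 232.46428571428572
wrist cap 8355 z 181.3 edge fit [593.4 150.1] n 36 enc [592.6 150. ]
wrist ringtop 2212 z 131.3 edge fit [593.9 150.1] n 16 enc [587.7 150. ]
wrist ringside 562 z 127.1 edge fit [593.8 150.1] n 17 enc [589.6 150.4]
[32. 36. 94.]
hub [0.13815177 0.81443502] line [ 9.31434125 -1.24857954] 215 dir -12.670707350876285
-11.081846
scene cap 110 z 181.7 edge fit [595.5 150.8] n 19 enc [598.7 150.7]
scene ringtop 82 z 132.1 edge fit [594.7 148.5] n 19 enc [597.  146.6]
scene ringside 45 z 127.1 edge fit [594.8 148.8] n 17 enc [596.5 148.9]
```

>>> play_rows([
  {"dx":0.05,"dy":0,"dz":0.4,"rx":0,"ry":0,"rz":0,"jaw":1},
  {"dx":0,"dy":0,"dz":0.3,"rx":0,"ry":0,"rz":0,"jaw":1},
  {"dx":0,"dy":0,"dz":0.2,"rx":0,"ry":0,"rz":0,"jaw":1},
  {"dx":0,"dy":0,"dz":0.2,"rx":0,"ry":0,"rz":0,"jaw":1},
  {"dx":0,"dy":0,"dz":0.15,"rx":0,"ry":0,"rz":0,"jaw":1},
  {"dx":0,"dy":0,"dz":0.15,"rx":0,"ry":0,"rz":0,"jaw":1},
  {"dx":0,"dy":0,"dz":0,"rx":0,"ry":0,"rz":0,"jaw":1},
  {"dx":0,"dy":0,"dz":0,"rx":0,"ry":0,"rz":0,"jaw":1},
], force=90)

```text
time_s: 10.72
tool_pos: [593.7, 149.5, 146.2]
ee_rot: [[-0.999, 0.036, -0.0], [0.036, 0.999, -0.0], [0.0, -0.0, -1.0]]
force: [-0.3, -0.8, -2.1]
finger_gap: 36.5
grip_force: 89.8
```

In the bore without contact. Next comes the key.

>>> play_rows([
  {"dx":0,"dy":0,"dz":0.1,"rx":0,"ry":0,"rz":0,"jaw":1},
  {"dx":0,"dy":0,"dz":0.1,"rx":0,"ry":0,"rz":0,"jaw":1},
  {"dx":0,"dy":0,"dz":0.1,"rx":0,"ry":0,"rz":0,"jaw":1},
  {"dx":0,"dy":0,"dz":0.1,"rx":0,"ry":0,"rz":0,"jaw":1},
  {"dx":0,"dy":0,"dz":0,"rx":0,"ry":0,"rz":0,"jaw":1},
])

```text
time_s: 11.13
tool_pos: [593.6, 149.5, 142.0]
ee_rot: [[-0.999, 0.036, -0.0], [0.036, 0.999, -0.0], [0.0, -0.0, -1.0]]
force: [0.6, -0.4, -1.1]
finger_gap: 36.6
grip_force: 89.8
```

>>> play_rows([
  {"dx":0,"dy":0,"dz":0.1,"rx":0,"ry":0,"rz":0,"jaw":1},
  {"dx":0,"dy":0,"dz":0.1,"rx":0,"ry":0,"rz":0,"jaw":1},
  {"dx":0,"dy":0,"dz":0.1,"rx":0,"ry":0,"rz":0,"jaw":1},
  {"dx":0,"dy":0,"dz":0.1,"rx":0,"ry":0,"rz":0,"jaw":1},
  {"dx":0,"dy":0,"dz":0.1,"rx":0,"ry":0,"rz":0,"jaw":1},
  {"dx":0,"dy":0,"dz":0.1,"rx":0,"ry":0,"rz":0,"jaw":1},
  {"dx":0,"dy":0,"dz":0.1,"rx":0,"ry":0,"rz":0,"jaw":1},
  {"dx":0,"dy":0,"dz":0,"rx":0,"ry":0,"rz":0,"jaw":1},
])

```text
time_s: 11.8
tool_pos: [593.8, 149.5, 135.4]
ee_rot: [[-0.999, 0.036, 0.0], [0.036, 0.999, 0.0], [-0.0, 0.0, -1.0]]
force: [-0.4, 0.3, 3.7]
finger_gap: 36.3
grip_force: 89.7
```

>>> play_rows([
  {"dx":0,"dy":0,"dz":0.1,"rx":0,"ry":0,"rz":0,"jaw":1},
  {"dx":0,"dy":0,"dz":0.1,"rx":0,"ry":0,"rz":0,"jaw":1},
  {"dx":0,"dy":0,"dz":0.1,"rx":0,"ry":0,"rz":0,"jaw":1},
  {"dx":0,"dy":0,"dz":0.1,"rx":0,"ry":0,"rz":0,"jaw":1},
  {"dx":0,"dy":0,"dz":0,"rx":0,"ry":0,"rz":0,"jaw":1},
], force=110)

```text
time_s: 12.22
tool_pos: [593.8, 149.5, 131.4]
ee_rot: [[-0.999, 0.036, 0.0], [0.036, 0.999, 0.0], [-0.0, 0.0, -1.0]]
force: [-3.0, -0.8, 6.2]
finger_gap: 36.1
grip_force: 108.9
```

>>> play_rows([
  {"dx":0,"dy":0,"dz":0.05,"rx":0,"ry":0,"rz":0,"jaw":1},
  {"dx":0,"dy":0,"dz":0.05,"rx":0,"ry":0,"rz":0,"jaw":1},
  {"dx":0,"dy":0,"dz":0,"rx":0,"ry":0,"rz":0,"jaw":1},
])

```text
time_s: 12.47
tool_pos: [593.9, 149.5, 131.3]
ee_rot: [[-0.999, 0.036, 0.001], [0.036, 0.999, 0.0], [-0.001, 0.0, -1.0]]
force: [-4.4, -1.6, 15.3]
finger_gap: 35.7
grip_force: 109.7
```

>>> play_rows([
  {"dx":0,"dy":0,"dz":0.05,"rx":0,"ry":0,"rz":0,"jaw":1},
  {"dx":0,"dy":0,"dz":0,"rx":0,"ry":0,"rz":0,"jaw":1},
  {"dx":0,"dy":0,"dz":0,"rx":0,"ry":0,"rz":0,"jaw":1},
])

```text
time_s: 12.72
tool_pos: [593.9, 149.5, 131.2]
ee_rot: [[-0.999, 0.036, 0.002], [0.036, 0.999, 0.0], [-0.002, 0.0, -1.0]]
force: [-7.2, -2.1, 20.7]
finger_gap: 35.9
grip_force: 110.3
```

```bash
python3 m2.py d wrist scene 2>&1
python3 -c "
import cv2,numpy as np
w=cv2.imread('pics/d_wrist.png')[150:480,120:520];s=cv2.imread('pics/d_scene.png')[200:280,325:421]
cv2.imwrite('pics/d.png',np.hstack([w,cv2.resize(s,(396,330),interpolation=cv2.INTER_CUBIC)]))"
```

```text
[593.9 149.5 131.2] [ 0.11  0.47 -0.07  1.04 -0.    0.15] [-7.2 -2.1 20.7] 35.91082673748227 110.3104019165039
wrist rim 904 [573.  149.8  92.1] [593.1 149.8]
ring 2938 [576.5 150.6 100. ] z [ 91.4 102.9] fit [596.1 149.9] px 315.37372362151126 268.3883594281824
scene rim 59 [607.7 135.7  93.1] [594.1 147.6]
ring 133 [605.9 139.2  98.1] z [ 91.8 102.9] fit [592.4 149.4] px 364.74436090225566 242.04511278195488
wrist cap 8240 z 151.7 edge fit [592.8 150.1] n 36 enc [593.4 149.6]
wrist ringtop 2212 z 101.7 edge fit [593.3 150.1] n 16 enc [587. 150.]
wrist ringside 569 z 97.6 edge fit [593.  150.1] n 17 enc [589.3 150.3]
[32. 36. 95.]
hub [0.07512887 0.7866891 ] line [ 9.36643512 -1.27686414] 217 dir -12.521864630942261
-16.722338
scene cap 115 z 151.9 edge fit [593.4 151. ] n 22 enc [594.6 149.9]
scene ringtop 78 z 102.3 edge fit [594.  148.6] n 20 enc [595.9 148.4]
scene ringside 54 z 97.8 edge fit [595.1 147.2] n 18 enc [595.8 146.7]
```

View pics/d.png

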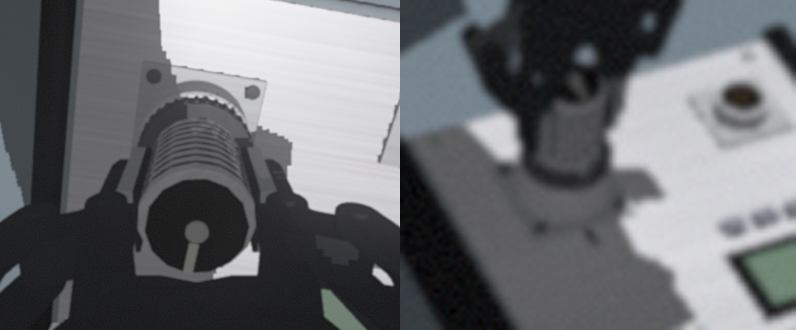

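The picture shows the ring sitting on the socket rim with no gap, at crop (565,185). The ring top reads 101.7 mm, which is rim 91.5 plus 10. The downward push is about 21 N against the spring's 10 N, so the plug is home.

```bash
python3 -c "
from workcell import arm
print(arm.finish_job())"
```

```text
the job is handed in; nothing more can be done
None
```

I fitted the middle-sized metal plug, keyed and pushed fully home in the tall socket with its ring flush on the rim, and handed the job in still gripped (110 N) and pressed down (about 21 N); nothing else was moved.

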